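# Lock a lamp module into its spring-loaded bayonet socket

## Robot

A 6-joint arm with a two-finger parallel gripper is mounted at the origin on a cart in front of the work surface, level with it; the furniture and walls round the work are solid. World frame = base frame: x ahead of the robot, y to its left, z up, the work surface at z = 0. Lengths are in mm, angles in rad, forces in N, time in s.
With the tool pointing down it reaches from about 275 to 825 mm from the base axis. Payload 5.2 kg.
Tool frame: the origin (TCP) lies on the centre line of the jaws, within the pads' length; the fingertips stand 11 mm ahead of it and the grasp point (between the pads) lies 8 mm behind it; z points along the fingers, y is the line along which they close (so a half turn about z gives the same grasp; the last joint's range is limited). The gripper opens to 93 mm and grips with 3 to 60 N. Pads are 15 mm wide; open, the fingers measure 128 mm over their backs; the gripper's body (75 mm by 188 mm) begins 65 mm behind the grasp point.
Start: joints at [-1.485, 0.259, 1.535, -0, 1.348, -0.203], TCP at [156.662, -527.221, 229.653] pointing down, gripper open.
Joint ranges: [-3.14, 3.14], [-0.91, 2.08], [0.19, 2.58], [-1.22, 4.36], [0.22, 2.71], [-3.12, 3.12]. Speed limits (rad/s): [2.57, 2.57, 3.14, 3.14, 3.14, 3.14].

## Interface

Orientations are given as a rotation vector (axis times angle).
In Python, from rig import bot gives the robot as it stands.
- The arm moves only by the tool servo_tool, never from a script. Its argument "targets" is text: rows parted by semicolons, each of 7 numbers parted by spaces: the shift along the tool's x, y, z in cm, then the turn, a rotation vector about the tool's x, y, z in degrees, then the opening, from -1 (shut) to 1 (fully open). In form: dx dy dz ax ay az claw; .... A call has exactly 5 rows; each row is the pose to reach, as a shift and turn from the pose commanded when the call began, along the tool's axes at that moment; what a row does not reach only later rows make up. A row lasts 1/10 s, in which the tool goes at most 50 mm and 8.59 degrees, less where a joint would pass 70% of its speed; a pose out of reach is approached as far as the arm can. A call with a gripper value outside its range is refused whole. The fingers move at their own pace and stop on an object; "squeeze" is the grip in N (left out, the last holds). Time passes only in rows, so rows that repeat a pose let the fingers close, or fill a call up. It gives the time, the measured TCP pose, the force, the opening and the grip force at its end, in the units of the state.
- bot.read_state(): the state, without advancing time (a new reading comes with each control period).
- bot.snapshot(name): name is "scene" or "top"; returns a dict with "image" (420x560x3 uint8, red, green, blue), "camera_matrix" (3x3 intrinsics, pixels), "view" (4x4, takes a point from world to camera coordinates). Camera axes: x right, y up, looking along -z (the intrinsics and any distortion apply to the point x, -y, -z); pixel columns grow to the right and rows downward; lengths in mm; the calibration is good to about 2 mm. A picture is of the moment at which its call begins. There is no depth.
- bot.finish_job(): hands the job in; it is judged then, once.
The state is a dict: "time": time; "q": joint angles; "joint_velocities": joint speeds; "joint_torque": joint torques, N m; "eef_pos": TCP position; "ee_rot": TCP orientation; "ft_force": force on the tool from outside, world axes, zero at the start; "torque": the same for the moment, N m; "finger_gap": opening from 0.0 (shut) to 1.0 (fully open); "gripper_force": force on a finger pad.
Only numpy, scipy, OpenCV 4.12 (cv2) and the standard library are available. Lean on these libraries where they do the work, as an engineer would, in place of code of your own. Each camera call takes 0.05 s, during which the arm holds its last target. There are 200 camera calls.

## Task

Take the microscope lamp module off its slanted rest, stand it upright on its foot on the bare bench and let go. Then take it again by its head from above, put its two lugs through the gaps of the bayonet socket, push it all the way down against the spring, twist it clockwise (seen from above) as far as it goes, and let the spring lift it into its notches so that it stays locked, upright and on its own. Leave the tape roll, the bottles and the dropper where they are.

Things in the scene. Friction and masses are not known exactly. Their poses are not given: they have to be found in the camera images.
- lamp_module: Lamp module, about 0.2 kg, 108 mm long. Origin: centre of its foot; z runs along its axis from foot to head. Round aluminium barrel 44 mm across, z = 0 to 66 mm (tapering to 38 mm across over the last 5 mm at the foot); finned metal head with grey cap above. It starts on the rest, x level and its -y face up. Mass centre about 50 mm above the foot; it stands freely.
- lamp_head (a point): Centre of the lamp module's head, 87 mm along z from the foot; axes as the lamp module. The head is a solid block 52 mm along x, 40 mm along y and 42 mm along z (z = 66 to 108 mm of the module), good to grip across either way. A red line on its top runs along x, over the lugs. Half a turn about z changes nothing.
- lamp_lug (a point): Outer end of one of the lamp module's two brass lugs, 14 mm above its foot. The lugs stand out on both sides, along +x and -x of the module, to 31 mm from its axis; each is 11 mm wide and runs from z = 10 to 18 mm.
- rest: Grey slanted rest with two blue side rails, fixed to the bench, footprint 72 by 150 mm, origin at bench level. The lamp lies on it, its axis rising 25 degrees above level towards the rest's +y. The rails flank only the barrel (to 60 mm from its foot); the head's sides are free to grip, a plate 34 mm wide runs under the head. Lift the lamp straight up to free it.
- rest_stop (a point): Where the centre of the lamp module's foot lies on the rest at the start, 42 mm above the bench, against the stop at the low end; axes as the rest.
- socket: Bayonet socket: dark steel ring 80 mm across with an aluminium lip, on a grey plate 112 mm square, fixed to the bench. Origin on its vertical axis at bench level, z up. The bore through the lip is 47 mm wide. Lugs go in at the gaps, then turn 45 degrees clockwise (from above) to the notches; fixed stops at the far sides of gap and notch leave only this arc with 5 degrees of play at either end.
- socket_mouth (a point): Centre of the socket's mouth, on its axis, on top of the lip, 52 mm above the bench. The lip's underside is 40 mm above the bench. With its lugs in the gaps the lamp's foot meets the spring plunger 38 mm above the bench; the lugs clear the lip's underside when the foot is below 22 mm; the plunger bottoms with the foot at 18 mm.
- socket_gap (a point): One of the two gaps through the lip, white mark beside it: 28 mm from the axis, on top of the lip, on a line 45 degrees anticlockwise (from above) of the socket's x axis; the other gap is across the bore. Each is about 16 mm wide.
- socket_notch (a point): One of the two notches, red mark above it: 28 mm from the axis along the socket's x axis, 46 mm above the bench (its roof), cut 6 mm deep into the underside of the lip; the other is across the bore. Locked, the lamp's x axis lies along the socket's x axis (either way round) and its foot is 28 mm above the bench.
- plunger (a joint): Travel of the orange spring plunger inside the socket, m: 0 up, grows as pressed down to 0.020 (about 4 N at 0, 7 N when locked at 0.010, 10 N at 0.020).
- tape_roll: Blue roll of tape lying flat, 82 mm across, 19 mm high; origin under its centre. To be left alone.
- white_bottle: White plastic bottle with a green band, 53 mm across, 87 mm high, upright; origin under its centre. To be left alone.
- weighing_bottle: Clear glass stoppered bottle, 46 mm across, 76 mm high, upright; origin under its centre. To be left alone.
- dropper: Small dropper bottle with a red rubber bulb, 35 mm across, 108 mm high, upright; origin under its centre. To be left alone.
There are look-alikes about, which are no part of the job. Leave any pink look-alike of the lamp_module alone.

How it is judged:
By the outcome, as a careful person would: the job done as asked, in the order asked, and still so for the second after the job is handed in, with the robot touching nothing.
It also fails if it takes over 54 s, if anything falls off the work surface, if the arm or the gripper's body presses on something with over 40 N, if the wrist force passes 120 N, or if a joint passes its speed limit or range.

## Working session

There is one attempt and no reset: what is moved stays moved. The work goes in short steps, Python scripts to look and compute and a tool call to move; the robot and the scene stay as the last step left them, time stands still between calls to the robot, and variables do not carry over. Pictures are saved under pics/ and viewed, at most 10 in all, crops included, and the job is handed in when it is done.

Besides the shell and the picture viewer there is one more tool, called after "Emit:" in YAML: its name, and indented under it one key for each argument. servo_tool: Moves the arm, as the interface text tells. Its arguments: {"type":"object","properties":{"targets":{"type":"string"},"squeeze":{"type":"number"}},"required":["targets"]}

```bash
mkdir -p pics; ls; python3 - <<'E'
from rig import bot
import cv2,numpy as np,pickle
d={n:bot.snapshot(n) for n in("scene","top")}
pickle.dump(d,open('s0.pkl','wb'))
for n in d:
    cv2.imwrite(f'pics/{n}0.png',d[n]["image"][:,:,::-1]); print(n,d[n].keys(),d[n]["camera_matrix"],d[n]["view"].round(3))
s=bot.read_state();print(s)
E
```

```text
pics
scene dict_keys(['image', 'camera_matrix', 'view']) [[430.29088519   0.         279.58555552]
 [  0.         430.29088519 214.15004945]
 [  0.           0.           1.        ]] [[-8.41000e-01 -5.40000e-01  1.10000e-02  5.04710e+02]
 [ 4.13000e-01 -6.30000e-01  6.57000e-01 -3.09352e+02]
 [-3.48000e-01  5.58000e-01  7.54000e-01 -1.02081e+03]
 [ 0.00000e+00  0.00000e+00  0.00000e+00  1.00000e+00]]
top dict_keys(['image', 'camera_matrix', 'view']) [[481.52525371   0.         271.64886711]
 [  0.         481.52525371 208.21317912]
 [  0.           0.           1.        ]] [[ 1.800000e-02 -1.000000e+00  3.000000e-03 -2.421500e+01]
 [ 9.870000e-01  1.800000e-02  1.570000e-01 -6.237660e+02]
 [-1.570000e-01 -0.000000e+00  9.880000e-01 -1.336627e+03]
 [ 0.000000e+00  0.000000e+00  0.000000e+00  1.000000e+00]]
{'time': 0.1, 'q': array([-1.48482194e+00,  2.59249221e-01,  1.53591940e+00, -1.35337860e-05,
        1.34802373e+00, -2.02791082e-01]), 'joint_velocities': array([-0.00114577, -0.0013161 , -0.00079912, -0.00079565,  0.00070061,
       -0.00096822]), 'joint_torque': array([ 2.58570908e-03, -4.38211656e+01, -2.84642977e+01,  7.21644005e-02,
        3.61848332e-02, -5.49310460e-05]), 'eef_pos': array([ 156.60540998, -526.75513311,  228.93385679]), 'ee_rot': array([-3.10732230e+00, -4.51792206e-01, -1.25925938e-04]), 'ft_force': array([-0.5091182 ,  1.30790926, -0.13496529]), 'torque': array([ 0.01324639,  0.05653362, -0.04742951]), 'gripper_force': 0.0, 'finger_gap': 0.9965417358373345}
```

View pics/scene0.png

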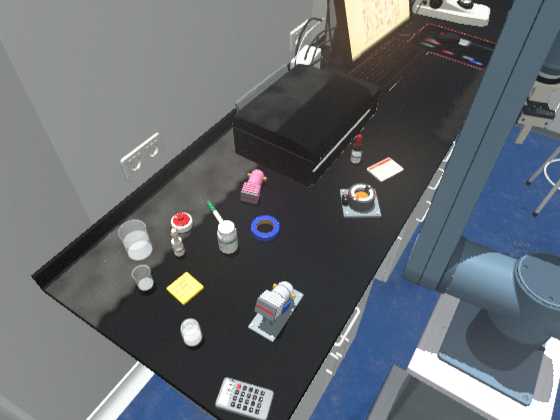

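View pics/top0.png

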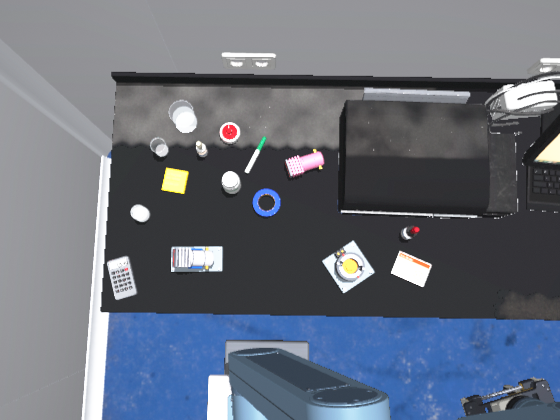

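The lamp on its grey rest with blue rails is at top (197,258) / scene (275,302). The look-alike at top (305,163) is pink and off any rest, so it is left alone. The socket is at top (348,267) / scene (360,200). I'll confirm with one enlarged crop.

```bash
cat > h.py <<'E'
import numpy as np,cv2,pickle
from scipy.spatial.transform import Rotation as R
def proj(d,p):
    c=d["view"]@np.append(p,1.); v=d["camera_matrix"]@np.array([c[0],-c[1],-c[2]]); return v[:2]/v[2]
def ray(d,uv):
    V=d["view"]; k=np.linalg.inv(d["camera_matrix"])@np.array([uv[0],uv[1],1.])
    r=V[:3,:3].T@np.array([k[0],-k[1],-k[2]]); return -V[:3,:3].T@V[:3,3], r/np.linalg.norm(r)
def onz(d,uv,z):
    o,r=ray(d,uv); return o+r*(z-o[2])/r[2]
def tri(*dus):
    A=0;b=0
    for d,uv in dus:
        o,r=ray(d,uv);P=np.eye(3)-np.outer(r,r);A=A+P;b=b+P@o
    return np.linalg.solve(A,b)
def crop(d,x,y,w,h,s): return cv2.resize(d["image"][y:y+h,x:x+w,::-1],None,fx=s,fy=s,interpolation=cv2.INTER_CUBIC)
E
python3 - <<'E'
from h import *
d=pickle.load(open('s0.pkl','rb'));t=d['top'];s=d['scene']
a=np.hstack([crop(t,162,233,70,52,5.7),crop(t,315,235,70,52,5.7)])
b=np.hstack([crop(s,240,275,70,52,5.7),crop(s,325,175,70,52,5.7)])
cv2.imwrite('pics/c1.png',np.vstack([a,b]));print(a.shape)
E
```

```text
(296, 798, 3)
```

View pics/c1.png

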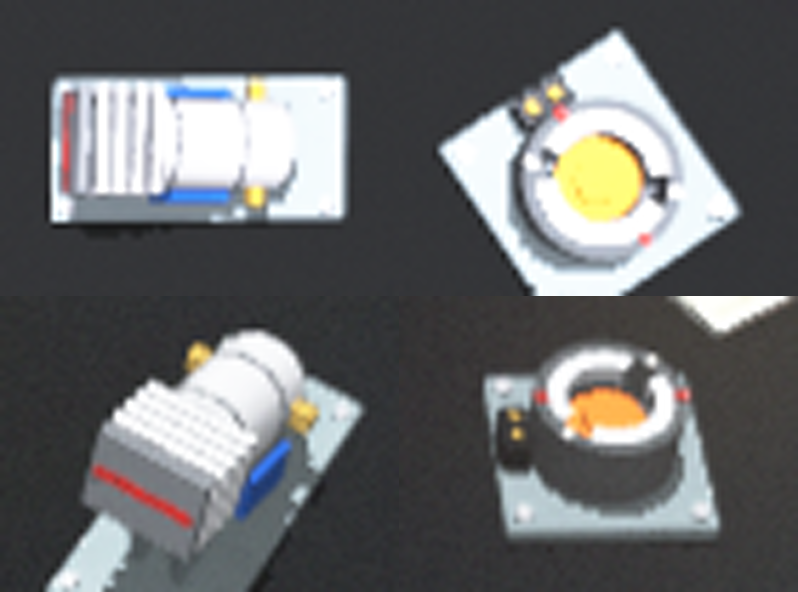

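The crops confirm it: white/grey lamp with red line (crop 68,140) and brass lugs (257,88),(257,195), head toward +y. The socket has red notch marks at (560,112),(645,238) and white gap marks at (533,160),(672,190). Now I'll measure.

```bash
python3 - <<'E'
from h import *
d=pickle.load(open('s0.pkl','rb'));t=d['top'];s=d['scene']
def blobs(m,mn=3):
    n,l,st,c=cv2.connectedComponentsWithStats(m.astype(np.uint8),connectivity=8)
    return [(st[i,4],c[i].round(2),l==i) for i in range(1,n) if st[i,4]>=mn]
def win(d,x,y,w,h):
    I=d['image'].astype(int);m=np.zeros(I.shape[:2],bool);m[y:y+h,x:x+w]=1
    h_=cv2.cvtColor(d['image'],cv2.COLOR_RGB2HSV).astype(int);return m,h_[...,0],h_[...,1],h_[...,2]
W={'lt':(t,162,233,70,52),'st':(t,315,235,70,60),'ls':(s,240,270,70,72),'ss':(s,325,175,70,52)}
for k,a in W.items():
    m,H,S,V=win(*a)
    for nm,mm in (('red',((H<6)|(H>172))&(S>90)&(V>60)),('brass',(H>13)&(H<30)&(S>100)&(V>90)),('blue',(H>100)&(H<125)&(S>150))):
        print(k,nm,[(b[0],b[1]) for b in blobs(m&mm)])
# socket/rest plates: grey bright
for k in('lt','st'):
    m,H,S,V=win(*W[k]); b=max(blobs(m&(V>95)),key=lambda b:b[0])
    c=max(cv2.findContours(b[2].astype(np.uint8),0,2)[0],key=cv2.contourArea); r=cv2.minAreaRect(c)
    print(k,r); P=np.array([onz(t,p,6) for p in cv2.boxPoints(r)]);print(P.round(1),P.mean(0).round(1))
# red line ends by pca
for k in('lt','ls'):
    m,H,S,V=win(*W[k]);b=max(blobs(m&((H<6)|(H>172))&(S>90)&(V>60)),key=lambda b:b[0])
    print(k,cv2.minAreaRect(np.argwhere(b[2])[:,::-1].astype(np.float32)))
E
```

```text
lt red [(np.int32(18), array([173.11, 256.72]))]
lt brass [(np.int32(4), array([206.5, 248.5])), (np.int32(9), array([206., 267.]))]
lt blue [(np.int32(10), array([196.5, 249. ])), (np.int32(16), array([195.56, 266.75]))]
st red [(np.int32(5), array([342.6, 254.2])), (np.int32(4), array([357.5, 276.5]))]
st brass [(np.int32(3), array([342.  , 251.33])), (np.int32(35), array([350.71, 264.77])), (np.int32(23), array([347.78, 268.  ]))]
st blue []
ls red [(np.int32(45), array([264.44, 309.56]))]
ls brass [(np.int32(14), array([274.29, 284.79])), (np.int32(19), array([292.63, 295.74]))]
ls blue [(np.int32(46), array([285.78, 306.33]))]
ss red [(np.int32(4), array([349.5, 192.5]))]
ss brass [(np.int32(65), array([360.77, 194.95])), (np.int32(4), array([344.5, 195.5])), (np.int32(3), array([345.33, 198.67]))]
ss blue []
lt ((196.5, 258.5), (25.0, 51.0), 90.0)
[[513.5 280.1   6. ]
 [516.2 130.6   6. ]
 [443.5 128.2   6. ]
 [440.8 276.4   6. ]] [478.5 203.8   6. ]
st ((348.1538391113281, 266.23077392578125), (39.93841552734375, 38.829010009765625), 56.3099365234375)
[[ 479.4 -159.5    6. ]
 [ 544.2 -254.4    6. ]
 [ 448.4 -318.1    6. ]
 [ 385.  -223.7    6. ]] [ 464.2 -238.9    6. ]
lt ((173.5, 257.5), (15.0, 1.0), 90.0)
ls ((264.4692077636719, 309.5538330078125), (19.225383758544922, 2.2326252460479736), 29.744882583618164)
```

```bash
python3 - <<'E'
from h import *
d=pickle.load(open('s0.pkl','rb'));t=d['top'];s=d['scene']
def T(a,b):
    p=tri((t,a),(s,b)); print(p.round(1),(proj(t,p)-a).round(2),(proj(s,p)-b).round(2)); return p
print('red');T((173.11,256.72),(264.44,309.56))
print('lugs');a=T((206.5,248.5),(274.29,284.79));b=T((206,267),(292.63,295.74))
print('notch');T((342.6,254.2),(349.5,192.5))
for uv in((342.6,254.2),(357.5,276.5)):print(onz(t,uv,47).round(1))
# weighted subpixel: ellipse of ring/lip in top, gap marks
g=d['top']['image'].astype(int)
h=cv2.cvtColor(t['image'],cv2.COLOR_RGB2HSV).astype(int)
w=(h[...,1]<25)&(h[...,2]>225);m=np.zeros_like(w);m[240:292,320:378]=1
lipm=((h[...,1]<40)&(h[...,2]>190)&m).astype(np.uint8)
ora=((h[...,0]>10)&(h[...,0]<32)&(h[...,1]>90)&m).astype(np.uint8)
print(cv2.connectedComponentsWithStats(ora)[2:])
print(g[244:290,326:374].sum(2)//3//10)
# where lip & expected things go
for p in([464,-239,52],[464,-239,38]):print(proj(t,np.array(p)),proj(s,np.array(p)))
E
```

```text
red
[477.8 256.2  85.3] [0.03 0.09] [-0.11 -0.03]
lugs
[505.7 170.3  49.7] [-0.11 -0.29] [0.35 0.08]
[453.2 169.9  45.8] [-0.04 -0.11] [0.13 0.03]
notch
[ 494.6 -216.8   49.8] [0.13 0.39] [-0.39 -0.08]
[ 495.9 -216.8   47. ]
[ 433.9 -258.5   47. ]
(array([[     0,      0,    560,    420, 235016],
       [   341,    250,      3,      3,      5],
       [   337,    253,      3,      2,      5],
       [   342,    259,     16,     15,    174]], dtype=int32), array([[279.44528032, 209.45656466],
       [342.        , 251.        ],
       [337.8       , 253.6       ],
       [349.93678161, 265.70689655]]))
[[5 5 5 ... 5 5 5]
 [5 5 5 ... 5 5 5]
 [5 5 5 ... 5 5 5]
 ...
 [5 5 5 ... 5 5 5]
 [5 5 5 ... 5 5 5]
 [5 5 5 ... 5 5 5]]
[350.780491   265.56502423] [361.84558793 191.47098504]
[349.97021126 265.75900201] [361.11917039 194.73306754]
```

```bash
cat >> h.py <<'E'
def frame(tilt,yaw,about='y'):
    "tool down with tool-x at yaw (deg); then lean about world X by tilt (deg, + swings fingertips to +y)"
    return R.from_euler('x',tilt,degrees=True)*R.from_euler('z',yaw,degrees=True)*R.from_euler('x',180,degrees=True)
def plan(g,Rt,claw,step=40,deg=8,start=None,rows=None):
    "g: wanted grasp point (8 mm behind TCP); prints calls of 5 rows"
    from rig import bot
    s=bot.read_state(); p0=np.array(s['eef_pos']);R0=R.from_rotvec(s['ee_rot'])
    if start is not None: p0,R0=start[0]+8*start[1].as_matrix()[:,2],start[1]
    p1=np.array(g,float)+8*Rt.as_matrix()[:,2]
    rv=(R0.inv()*Rt).as_rotvec(); L=np.linalg.norm(p1-p0);A=np.degrees(np.linalg.norm(rv))
    n=rows or max(1,int(np.ceil(max(L/step,A/deg)))); print('L %.1f A %.1f n %d'%(L,A,n))
    for k in range(0,n,5):
        f0=k/n;Rs=R0*R.from_rotvec(rv*f0);out=[]
        for j in range(1,6):
            f=min((k+j)/n,1)-f0
            sh=Rs.inv().apply((p1-p0)*f)/10;a=np.degrees(rv*f)
            out.append(' '.join('%.2f'%v for v in sh)+' '+' '.join('%.1f'%v for v in a)+' %g'%claw)
        print('; '.join(out))
    return
def stat():
    from rig import bot
    s=bot.read_state();Rm=R.from_rotvec(s['ee_rot']);m=Rm.as_matrix()
    print('t %.2f grasp'%s['time'],(s['eef_pos']-8*m[:,2]).round(1),'xax',m[:,0].round(3),'z',m[:,2].round(3),'F',s['ft_force'].round(1),'gap %.3f g %.1f'%(s['finger_gap'],s['gripper_force']),'q',s['q'].round(2))
E
python3 - <<'E'
from h import *
Rt=R.from_euler('z',1,degrees=True)*frame(-32,90); m=Rt.as_matrix();print(m.round(2))
H=np.array([477.5,236.8,78.8]); pre=H-110*m[:,2]
stat()
plan(pre,Rt,1)
E
```

```text
[[-0.01  1.    0.01]
 [ 0.85  0.02 -0.53]
 [-0.53  0.   -0.85]]
t 0.10 grasp [ 156.6 -526.8  236.9] xax [0.959 0.285 0.   ] z [-0.     0.002 -1.   ] F [-0.5  1.3 -0.1] gap 0.997 g 0.0 q [-1.48  0.26  1.54 -0.    1.35 -0.2 ]
L 880.3 A 80.1 n 23
2.35 -3.01 0.28 -0.9 -1.2 -3.1 1; 4.69 -6.02 0.56 -1.8 -2.4 -6.3 1; 7.04 -9.03 0.85 -2.7 -3.6 -9.4 1; 9.38 -12.04 1.13 -3.6 -4.8 -12.6 1; 11.73 -15.06 1.41 -4.5 -6.0 -15.7 1
3.08 -2.26 -0.21 -0.9 -1.2 -3.1 1; 6.16 -4.53 -0.42 -1.8 -2.4 -6.3 1; 9.24 -6.79 -0.64 -2.7 -3.6 -9.4 1; 12.32 -9.05 -0.85 -3.6 -4.8 -12.6 1; 15.40 -11.32 -1.06 -4.5 -6.0 -15.7 1
3.53 -1.31 -0.70 -0.9 -1.2 -3.1 1; 7.05 -2.63 -1.40 -1.8 -2.4 -6.3 1; 10.58 -3.94 -2.10 -2.7 -3.6 -9.4 1; 14.11 -5.25 -2.80 -3.6 -4.8 -12.6 1; 17.63 -6.56 -3.50 -4.5 -6.0 -15.7 1
3.65 -0.25 -1.14 -0.9 -1.2 -3.1 1; 7.29 -0.49 -2.28 -1.8 -2.4 -6.3 1; 10.94 -0.74 -3.41 -2.7 -3.6 -9.4 1; 14.58 -0.99 -4.55 -3.6 -4.8 -12.6 1; 18.23 -1.23 -5.69 -4.5 -6.0 -15.7 1
3.43 0.84 -1.49 -0.9 -1.2 -3.1 1; 6.85 1.67 -2.97 -1.8 -2.4 -6.3 1; 10.28 2.51 -4.46 -2.7 -3.6 -9.4 1; 10.28 2.51 -4.46 -2.7 -3.6 -9.4 1; 10.28 2.51 -4.46 -2.7 -3.6 -9.4 1
```

Emit:
servo_tool:
  targets: "2.3 -3 0.3 -1 -1 -3 1; 4.7 -6 0.6 -2 -2 -6 1; 7 -9 0.8 -3 -4 -9 1; 9.4 -12 1.1 -4 -5 -13 1; 11.7 -15 1.4 -4.5 -6 -16 1"
  squeeze: 30

```text
time: 0.6
eef_pos: [226.3, -348.2, 215.2]
ee_rot: [2.923, 0.857, -0.141]
ft_force: [0.9, -0.3, -0.4]
finger_gap: 1.002
gripper_force: 0.0
```

Emit:
servo_tool:
  targets: "3.1 -2.3 -0.2 -1 -1 -3 1; 6.2 -4.5 -0.4 -2 -2 -6 1; 9.2 -6.8 -0.6 -3 -4 -9 1; 12.3 -9 -0.8 -4 -5 -13 1; 15.4 -11.3 -1 -4.5 -6 -16 1"

```text
time: 1.1
eef_pos: [294.8, -170.6, 200.8]
ee_rot: [2.682, 1.218, -0.27]
ft_force: [0.3, -0.4, 0.5]
finger_gap: 1.0
gripper_force: 0.0
```

Emit:
servo_tool:
  targets: "3.5 -1.3 -0.7 -1 -1 -3 1; 7 -2.6 -1.4 -2 -2 -6 1; 10.6 -4 -2.1 -3 -4 -9 1; 14.1 -5.2 -2.8 -4 -5 -13 1; 17.6 -6.6 -3.5 -4.5 -6 -16 1"

```text
time: 1.6
eef_pos: [362.4, 7.9, 186.6]
ee_rot: [2.395, 1.536, -0.388]
ft_force: [1.4, -0.7, 0.0]
finger_gap: 1.001
gripper_force: 0.0
```

Emit:
servo_tool:
  targets: "3.6 -0.3 -1.1 -1 -1 -3 1; 7.3 -0.5 -2.3 -2 -2 -6 1; 10.9 -0.7 -3.4 -3 -4 -9 1; 14.6 -1 -4.5 -4 -5 -13 1; 18.2 -1.2 -5.7 -4.5 -6 -16 1"

```text
time: 2.1
eef_pos: [429.4, 186.2, 171.9]
ee_rot: [2.071, 1.806, -0.493]
ft_force: [0.8, -1.0, 0.3]
finger_gap: 1.0
gripper_force: 0.0
```

```bash
python3 - <<'E'
from h import *
Rt=R.from_euler('z',1,degrees=True)*frame(-32,90); m=Rt.as_matrix()
H=np.array([477.5,236.8,78.8]); pre=H-110*m[:,2]
stat()
plan(pre,Rt,1,rows=5)
E
```

```text
t 2.10 grasp [429.7 190.  178.9] xax [ 0.128  0.87  -0.476] z [-0.032 -0.476 -0.879] F [ 0.8 -1.   0.3] gap 1.000 g 0.0 q [ 0.48  0.37  1.63 -0.42  1.42  0.74]
L 115.0 A 9.2 n 5
2.00 0.66 -0.91 -0.5 -0.7 -1.6 1; 4.01 1.32 -1.82 -1.0 -1.4 -3.3 1; 6.01 1.99 -2.74 -1.5 -2.0 -4.9 1; 8.02 2.65 -3.65 -2.1 -2.7 -6.5 1; 10.02 3.31 -4.56 -2.6 -3.4 -8.2 1
```

Emit:
servo_tool:
  targets: "2.5 0.8 -1.1 -0.6 -0.8 -2 1; 5 1.7 -2.3 -1.3 -1.7 -4 1; 7.5 2.5 -3.4 -2 -2.5 -6 1; 10 3.3 -4.6 -2.6 -3.4 -8.2 1; 10 3.3 -4.6 -2.6 -3.4 -8.2 1"

```text
time: 2.6
eef_pos: [477.5, 291.8, 165.0]
ee_rot: [1.887, 1.921, -0.538]
ft_force: [1.1, 0.0, -0.6]
finger_gap: 1.0
gripper_force: 0.0
```

```bash
python3 - <<'E'
from h import *
Rt=R.from_euler('z',1,degrees=True)*frame(-32,90)
stat()
plan(np.array([477.5,236.8,78.8]),Rt,1,rows=5)
E
```

```text
t 2.60 grasp [477.4 296.  171.8] xax [-0.015  0.849 -0.528] z [ 0.01  -0.528 -0.849] F [ 1.1  0.  -0.6] gap 1.000 g 0.0 q [ 0.63  0.57  1.36 -0.45  1.56  0.69]
L 110.2 A 0.1 n 5
-0.02 -0.02 2.20 0.0 -0.0 0.0 1; -0.05 -0.05 4.41 0.0 -0.0 0.0 1; -0.07 -0.07 6.61 0.0 -0.1 0.0 1; -0.09 -0.09 8.81 0.1 -0.1 0.0 1; -0.11 -0.11 11.02 0.1 -0.1 0.0 1
```

Emit:
servo_tool:
  targets: "0 0 3 0 0 0 1; 0 0 6 0 0 0 1; 0 0 9 0 0 0 1; -0.1 -0.1 11 0 0 0 1; -0.1 -0.1 11 0 0 0 1"

```text
time: 3.1
eef_pos: [474.8, 227.1, 71.7]
ee_rot: [1.891, 1.917, -0.548]
ft_force: [-0.5, -0.0, -0.1]
finger_gap: 1.0
gripper_force: 0.0
```

Emit:
servo_tool:
  targets: "0 0 0 0 0 0 0.2; 0 0 0 0 0 0 0.1; 0 0 0 0 0 0 -0.2; 0 0 0 0 0 0 -0.2; 0 0 0 0 0 0 -0.2"
  squeeze: 20

```text
time: 3.6
eef_pos: [477.3, 230.4, 74.3]
ee_rot: [1.89, 1.918, -0.537]
ft_force: [-0.8, 0.2, -0.2]
finger_gap: 0.618
gripper_force: 0.0
```

```bash
python3 - <<'E'
from h import *
stat()
E
```

```text
t 3.60 grasp [477.2 234.6  81.1] xax [-0.012  0.849 -0.528] z [ 0.01  -0.528 -0.849] F [-0.8  0.2 -0.2] gap 0.618 g 0.0 q [ 0.55  0.6   1.56 -0.49  1.32  0.74]
```

Emit:
servo_tool:
  targets: "0 0 0 0 0 0 -0.2; 0 0 0 0 0 0 -0.2; 0 0 0 0 0 0 -0.2; 0 0 0 0 0 0 -0.2; 0 0 0 0 0 0 -0.2"
  squeeze: 25

```text
time: 4.1
eef_pos: [477.3, 230.2, 74.2]
ee_rot: [1.89, 1.918, -0.537]
ft_force: [-0.0, 3.4, 3.2]
finger_gap: 0.559
gripper_force: 25.0
```

```bash
python3 - <<'E'
from h import *
stat()
from rig import bot
s=bot.read_state();p0=s['eef_pos'];R0=R.from_rotvec(s['ee_rot']);g=p0-8*R0.as_matrix()[:,2]
plan(g+[0,0,110],R0,-.2,rows=5)
E
```

```text
t 4.10 grasp [477.2 234.4  80.9] xax [-0.011  0.849 -0.528] z [ 0.01  -0.528 -0.849] F [-0.   3.4  3.2] gap 0.559 g 25.0 q [ 0.55  0.6   1.56 -0.49  1.32  0.74]
L 110.0 A 0.0 n 5
-1.16 0.01 -1.87 0.0 0.0 0.0 -0.2; -2.32 0.01 -3.74 0.0 0.0 0.0 -0.2; -3.49 0.02 -5.60 0.0 0.0 0.0 -0.2; -4.65 0.02 -7.47 0.0 0.0 0.0 -0.2; -5.81 0.03 -9.34 0.0 0.0 0.0 -0.2
```

Gripped (gap 52 mm, 25 N). Lift straight up.

Emit:
servo_tool:
  targets: "-0.6 0 -0.9 0 0 0 -0.2; -1.7 0 -2.8 0 0 0 -0.2; -2.9 0 -4.7 0 0 0 -0.2; -4.4 0 -7.1 0 0 0 -0.2; -5.8 0 -9.3 0 0 0 -0.2"

```text
time: 4.6
eef_pos: [476.5, 229.4, 184.5]
ee_rot: [1.891, 1.918, -0.54]
ft_force: [0.6, -0.3, -1.2]
finger_gap: 0.562
gripper_force: 25.0
```

```bash
python3 - <<'E'
from h import *
stat()
from rig import bot
d={n:bot.snapshot(n) for n in("scene","top")};pickle.dump(d,open('s1.pkl','wb'))
g=proj(d['top'],bot.read_state()['eef_pos']);h=proj(d['scene'],bot.read_state()['eef_pos']);print(g,h)
x,y=(int(g[0])-70,int(g[1])-75);x2,y2=(int(h[0])-70,int(h[1])-75)
cv2.imwrite('pics/c2.png',np.hstack([crop(d['top'],x,y,140,150,2.8),crop(d['scene'],x2,y2,140,150,2.8)]))
Rt=frame(33,90)
plan([470,20,160],Rt,-.2,step=40,deg=7)
E
```

```text
t 4.60 grasp [476.4 233.7 191.3] xax [-0.012  0.849 -0.529] z [ 0.008 -0.529 -0.849] F [ 0.6 -0.3 -1.2] gap 0.562 g 25.0 q [ 0.55  0.48  1.46 -0.47  1.51  0.64]
[175.33221231 254.45224858] [270.12250543 276.89383851]
L 208.9 A 64.8 n 10
-1.57 -0.12 1.37 0.0 6.5 0.1 -0.2; -3.15 -0.23 2.74 0.1 13.0 0.2 -0.2; -4.72 -0.35 4.11 0.1 19.4 0.3 -0.2; -6.29 -0.47 5.48 0.2 25.9 0.4 -0.2; -7.86 -0.58 6.85 0.2 32.4 0.4 -0.2
-2.06 -0.10 0.31 0.0 6.5 0.1 -0.2; -4.13 -0.20 0.63 0.1 13.0 0.2 -0.2; -6.19 -0.30 0.94 0.1 19.4 0.3 -0.2; -8.25 -0.39 1.26 0.2 25.9 0.4 -0.2; -10.31 -0.49 1.57 0.2 32.4 0.4 -0.2
```

View pics/c2.png

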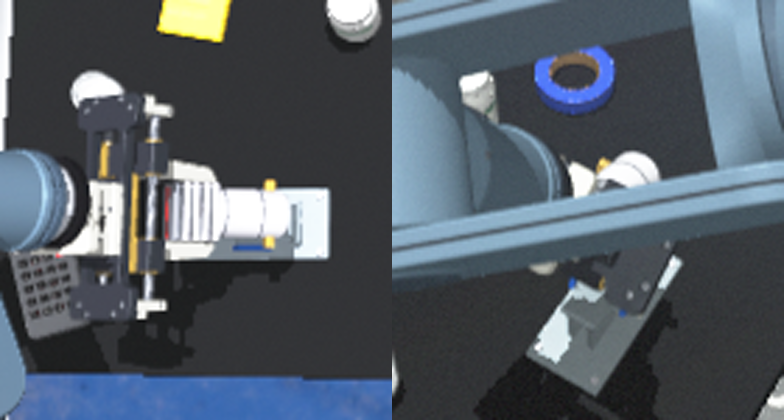

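Emit:
servo_tool:
  targets: "-1.6 -0.1 1.4 0 6.5 0.1 -0.2; -3.1 -0.2 2.7 0.1 13 0.2 -0.2; -4.7 -0.3 4.1 0.1 19.4 0.3 -0.2; -6.3 -0.5 5.5 0.2 25.9 0.4 -0.2; -7.9 -0.6 6.9 0.2 32.4 0.4 -0.2"

```text
time: 5.2
eef_pos: [471.5, 125.6, 165.9]
ee_rot: [-2.207, -2.224, -0.014]
ft_force: [0.2, -0.6, -1.9]
finger_gap: 0.555
gripper_force: 25.0
```

Emit:
servo_tool:
  targets: "-2.1 -0.1 0.3 0 6.5 0.1 -0.2; -4.1 -0.2 0.6 0.1 13 0.2 -0.2; -6.2 -0.3 0.9 0.1 19.4 0.3 -0.2; -8.3 -0.4 1.3 0.2 25.9 0.4 -0.2; -10.3 -0.5 1.6 0.2 32.4 0.4 -0.2"

```text
time: 5.7
eef_pos: [467.6, 22.1, 149.3]
ee_rot: [-1.893, -1.89, -0.558]
ft_force: [-0.4, -0.5, -1.8]
finger_gap: 0.558
gripper_force: 25.0
```

Emit:
servo_tool:
  targets: "0 0 0 0 0 0 -0.2; 0 0 0 0 0 0 -0.2; 0 0 0 0 0 0 -0.2; 0 0 0 0 0 0 -0.2; 0 0 0 0 0 0 -0.2"

```text
time: 6.2
eef_pos: [468.0, 24.8, 150.2]
ee_rot: [-1.891, -1.898, -0.553]
ft_force: [-0.3, -0.2, -1.7]
finger_gap: 0.56
gripper_force: 25.0
```

```bash
python3 - <<'E'
from h import *
stat()
from rig import bot
d={n:bot.snapshot(n) for n in("scene","top")};pickle.dump(d,open('s2.pkl','wb'))
e=bot.read_state()['eef_pos']
g=proj(d['top'],e);h=proj(d['scene'],e);print(g,h)
x,y=(int(g[0])-70,int(g[1])-75);x2,y2=(int(h[0])-70,int(h[1])-75)
cv2.imwrite('pics/c3.png',np.hstack([crop(d['top'],x,y,140,150,2.8),crop(d['scene'],x2,y2,140,150,2.8)]))
plan([470,20,100],frame(33,90),-.2,rows=5)
E
```

```text
t 6.20 grasp [468.1  20.5 156.9] xax [-0.002  0.84   0.542] z [-0.006  0.542 -0.84 ] F [-0.3 -0.2 -1.7] gap 0.560 g 25.0 q [-0.57  0.31  1.84  0.48  1.36 -0.76]
[256.42797101 260.67198161] [319.99827597 227.39591655]
L 56.9 A 0.4 n 5
-0.62 0.04 0.95 -0.1 0.0 0.0 -0.2; -1.24 0.08 1.91 -0.1 0.1 0.0 -0.2; -1.86 0.12 2.86 -0.2 0.1 0.0 -0.2; -2.47 0.17 3.82 -0.3 0.1 0.1 -0.2; -3.09 0.21 4.77 -0.3 0.2 0.1 -0.2
```

View pics/c3.png

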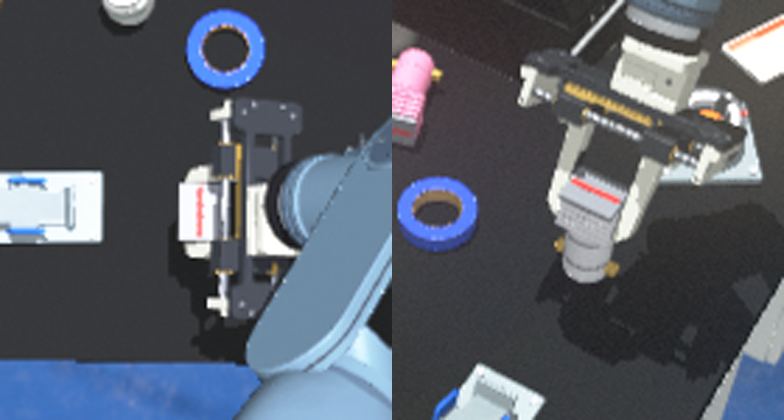

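Emit:
servo_tool:
  targets: "-1 0 1.5 0 0 0 -0.2; -1.9 0.1 2.9 -0.1 0.1 0 -0.2; -2.7 0.1 4.1 -0.2 0.1 0 -0.2; -3.4 0.2 5.3 -0.3 0.2 0.1 -0.2; -3.4 0.2 5.3 -0.3 0.2 0.1 -0.2"

```text
time: 6.8
eef_pos: [469.1, 24.4, 85.6]
ee_rot: [-1.895, -1.889, -0.56]
ft_force: [-0.1, -0.2, -3.0]
finger_gap: 0.561
gripper_force: 25.0
```

```bash
python3 - <<'E'
from h import *
stat()
plan([470,20,85],frame(33,90),-.2,rows=5)
E
```

```text
t 6.80 grasp [469.1  20.   92.3] xax [0.004 0.837 0.547] z [-0.002  0.547 -0.837] F [-0.1 -0.2 -3. ] gap 0.561 g 25.0 q [-0.57  0.4   1.9   0.51  1.23 -0.84]
L 7.4 A 0.3 n 5
-0.08 0.02 0.12 -0.0 -0.0 -0.0 -0.2; -0.16 0.04 0.25 -0.0 -0.1 -0.1 -0.2; -0.24 0.06 0.37 -0.1 -0.1 -0.1 -0.2; -0.32 0.08 0.49 -0.1 -0.1 -0.2 -0.2; -0.40 0.09 0.61 -0.1 -0.2 -0.2 -0.2
```

Emit:
servo_tool:
  targets: "-0.1 0 0.1 0 0 0 -0.2; -0.2 0 0.25 0 0 0 -0.2; -0.2 0.1 0.35 0 0 0 -0.2; -0.3 0.1 0.45 0 0 0 -0.2; -0.3 0.1 0.45 0 0 0 -0.2"

```text
time: 7.3
eef_pos: [471.0, 23.4, 81.5]
ee_rot: [-1.896, -1.891, -0.562]
ft_force: [0.2, -0.0, -1.6]
finger_gap: 0.557
gripper_force: 25.0
```

Emit:
servo_tool:
  targets: "0 0 0.05 0 0 0 -0.2; -0.05 0 0.05 0 0 0 -0.2; -0.05 0 0.1 0 0 0 -0.2; -0.05 0 0.1 0 0 0 -0.2; -0.05 0 0.1 0 0 0 -0.2"

```text
time: 7.8
eef_pos: [470.9, 23.6, 80.3]
ee_rot: [-1.896, -1.89, -0.562]
ft_force: [0.7, -0.6, -1.8]
finger_gap: 0.557
gripper_force: 25.0
```

```bash
python3 - <<'E'
from h import *
stat()
E
```

```text
t 7.80 grasp [470.9  19.3  87. ] xax [0.003 0.838 0.546] z [ 0.     0.546 -0.838] F [ 0.7 -0.6 -1.8] gap 0.557 g 25.0 q [-0.57  0.41  1.9   0.51  1.21 -0.84]
```

Emit:
servo_tool:
  targets: "0 0 0.05 0 0 0 -0.2; -0.05 0 0.1 0 0 0 -0.2; -0.05 0 0.1 0 0 0 -0.2; -0.05 0 0.1 0 0 0 -0.2; -0.05 0 0.1 0 0 0 -0.2"

```text
time: 8.3
eef_pos: [470.9, 23.7, 79.2]
ee_rot: [-1.896, -1.89, -0.562]
ft_force: [-0.3, 0.4, -2.2]
finger_gap: 0.559
gripper_force: 25.0
```

Emit:
servo_tool:
  targets: "0 0 0.05 0 0 0 -0.2; -0.05 0 0.1 0 0 0 -0.2; -0.05 0 0.1 0 0 0 -0.2; -0.05 0 0.1 0 0 0 -0.2; -0.05 0 0.1 0 0 0 -0.2"

```text
time: 8.8
eef_pos: [471.1, 23.8, 79.0]
ee_rot: [-1.896, -1.891, -0.563]
ft_force: [-1.7, -1.3, 6.6]
finger_gap: 0.558
gripper_force: 25.0
```

Emit:
servo_tool:
  targets: "0 0 0 0 0 0 0.3; 0 0 0 0 0 0 0.6; 0 0 0 0 0 0 1; 0 0 0 0 0 0 1; 0 0 0 0 0 0 1"

```text
time: 9.3
eef_pos: [470.9, 23.9, 78.0]
ee_rot: [-1.896, -1.89, -0.562]
ft_force: [-0.6, 0.6, -0.4]
finger_gap: 0.937
gripper_force: 0.0
```

```bash
python3 - <<'E'
from h import *
stat()
from rig import bot
m=R.from_rotvec(bot.read_state()['ee_rot']).as_matrix();s=bot.read_state()
g=s['eef_pos']-8*m[:,2]
R0=R.from_matrix(m)
plan(g-150*m[:,2],R0,1,rows=5)
E
```

```text
t 9.30 grasp [470.9  19.5  84.7] xax [0.003 0.838 0.546] z [ 0.     0.546 -0.838] F [-0.6  0.6 -0.4] gap 0.937 g 0.0 q [-0.57  0.42  1.9   0.51  1.21 -0.85]
L 150.0 A 0.0 n 5
-0.00 -0.00 -3.00 -0.0 -0.0 -0.0 1; -0.00 -0.00 -6.00 -0.0 -0.0 -0.0 1; 0.00 -0.00 -9.00 -0.0 -0.0 -0.0 1; -0.00 -0.00 -12.00 -0.0 -0.0 -0.0 1; -0.00 -0.00 -15.00 -0.0 -0.0 -0.0 1
```

Back out, then look at the standing lamp.

Emit:
servo_tool:
  targets: "0 0 -2 0 0 0 1; 0 0 -5 0 0 0 1; 0 0 -8 0 0 0 1; 0 0 -12 0 0 0 1; 0 0 -15 0 0 0 1"

```text
time: 9.8
eef_pos: [471.0, -59.1, 205.4]
ee_rot: [-1.897, -1.891, -0.562]
ft_force: [0.1, -0.1, -0.5]
finger_gap: 1.003
gripper_force: 0.0
```

```bash
python3 - <<'E'
from h import *
stat()
from rig import bot
d={n:bot.snapshot(n) for n in("scene","top")};pickle.dump(d,open('s3.pkl','wb'))
e=np.array([471,20,80.]);t=d['top'];s=d['scene']
g=proj(t,e);h=proj(s,e);print(g,h)
x,y=(int(g[0])-40,int(g[1])-40);x2,y2=(int(h[0])-40,int(h[1])-40)
cv2.imwrite('pics/c4.png',np.hstack([crop(t,x,y,80,80,4.9),crop(s,x2,y2,80,80,4.9)]))
for nm,dd,(u,v) in(('t',t,g),('s',s,h)):
    H=cv2.cvtColor(dd['image'],cv2.COLOR_RGB2HSV).astype(int);m=np.zeros(H.shape[:2],bool);m[int(v)-30:int(v)+30,int(u)-30:int(u)+30]=1
    for k,mm in(('red',((H[...,0]<6)|(H[...,0]>172))&(H[...,1]>90)&(H[...,2]>60)),('brass',(H[...,0]>13)&(H[...,0]<30)&(H[...,1]>100)&(H[...,2]>90))):
        n,l,st,c=cv2.connectedComponentsWithStats((mm&m).astype(np.uint8),connectivity=8)
        for i in range(1,n):
            if st[i,4]>3:
                print(nm,k,st[i,4],c[i].round(2),cv2.minAreaRect(np.argwhere(l==i)[:,::-1].astype(np.float32)), onz(dd,c[i],108 if k=='red' else 14).round(1))
                if k=='red':
                    q=np.argwhere(l==i)[:,::-1]; W=np.array([onz(dd,p,108)[:2] for p in q]);vx,vy,_,_=cv2.fitLine(W.astype(np.float32),2,0,.01,.01).ravel();print('yaw',np.degrees(np.arctan2(vy,vx)))
E
```

```text
t 9.80 grasp [471.  -63.5 212.2] xax [0.003 0.838 0.545] z [ 0.001  0.545 -0.838] F [ 0.1 -0.1 -0.5] gap 1.003 g 0.0 q [-0.7   0.3   1.69  0.43  1.55 -0.8 ]
[258.78586822 260.92194414] [317.65251447 243.01248025]
t red 16 [258.  260.5] ((258.0, 260.5), (15.0, 0.0), -90.0) [470.7  21.5 108. ]
yaw 1.2807515
t brass 8 [258.5 271.5] ((258.5, 271.5), (1.0, 3.0), 90.0) [443.7  21.8  14. ]
s red 31 [317.74 237.13] ((317.7000427246094, 237.1000213623047), (16.54690170288086, 1.3416407108306885), 26.56505012512207) [471.4  23.3 108. ]
yaw -0.21587424
s brass 10 [305.9 253.9] ((306.0, 254.0), (4.0, 2.0), 90.0) [499.9  23.3  14. ]
s brass 16 [323.5  263.19] ((323.5, 263.0), (4.0, 3.0), 90.0) [445.   23.9  14. ]
```

View pics/c4.png

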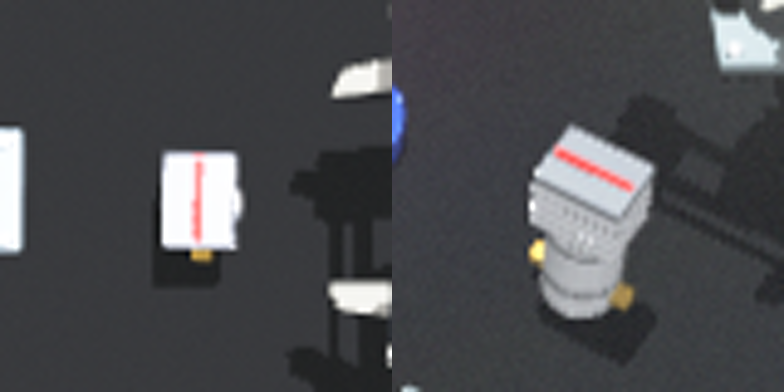

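```bash
python3 - <<'E'
from h import *
Rt=frame(0,90)
plan([471.1,22,175],Rt,1,rows=5)
E
```

```text
L 91.8 A 32.8 n 5
0.96 -0.04 1.56 0.1 -6.6 -0.0 1; 1.93 -0.09 3.12 0.1 -13.1 -0.1 1; 2.89 -0.13 4.68 0.2 -19.7 -0.1 1; 3.86 -0.17 6.24 0.2 -26.3 -0.1 1; 4.82 -0.22 7.81 0.3 -32.8 -0.2 1
```

Emit:
servo_tool:
  targets: "1 0 1.6 0.1 -6.6 0 1; 1.9 -0.1 3.1 0.1 -13.1 -0.1 1; 2.9 -0.1 4.7 0.2 -19.7 -0.1 1; 3.9 -0.2 6.2 0.2 -26.3 -0.1 1; 4.8 -0.2 7.8 0.3 -32.8 -0.2 1"

```text
time: 10.4
eef_pos: [468.6, 25.8, 164.2]
ee_rot: [-2.216, -2.222, 0.003]
ft_force: [-0.2, -0.4, -1.3]
finger_gap: 0.999
gripper_force: 0.0
```

Emit:
servo_tool:
  targets: "0 0 1 0 0 0 1; 0 0 2 0 0 0 1; 0 0 3 0 0 0 1; 0 0 4 0 0 0 1; 0 0 4 0 0 0 1"

```text
time: 10.9
eef_pos: [467.7, 23.6, 122.7]
ee_rot: [-2.215, -2.213, 0.003]
ft_force: [-0.2, -0.0, 0.5]
finger_gap: 1.002
gripper_force: 0.0
```

```bash
python3 - <<'E'
from h import *
stat()
plan([471.1,22,87],frame(0,90),1,rows=5)
E
```

```text
t 10.90 grasp [467.8  23.6 130.7] xax [0.001 1.    0.006] z [-0.009  0.006 -1.   ] F [-0.2 -0.   0.5] gap 1.002 g 0.0 q [-0.19  0.22  1.87  0.    1.06 -0.19]
L 43.9 A 0.6 n 5
-0.04 0.08 0.87 -0.1 -0.1 -0.0 1; -0.08 0.15 1.75 -0.2 -0.1 -0.0 1; -0.11 0.23 2.62 -0.3 -0.2 -0.0 1; -0.15 0.30 3.49 -0.4 -0.3 -0.0 1; -0.19 0.38 4.37 -0.5 -0.3 -0.1 1
```

Emit:
servo_tool:
  targets: "0 0.1 1 -0.1 -0.1 0 1; -0.1 0.2 2 -0.2 -0.1 0 1; -0.2 0.3 3.2 -0.4 -0.2 0 1; -0.2 0.4 4.4 -0.5 -0.3 0 1; -0.2 0.4 4.4 -0.5 -0.3 0 1"

```text
time: 11.4
eef_pos: [471.4, 23.1, 78.9]
ee_rot: [2.22, 2.223, 0.001]
ft_force: [0.1, -0.1, -0.5]
finger_gap: 0.999
gripper_force: 0.0
```

Emit:
servo_tool:
  targets: "0 0 0 0 0 0 0.2; 0 0 0 0 0 0 0.1; 0 0 0 0 0 0 -0.2; 0 0 0 0 0 0 -0.2; 0 0 0 0 0 0 -0.2"
  squeeze: 30

```text
time: 11.9
eef_pos: [472.8, 23.2, 81.0]
ee_rot: [2.217, 2.222, 0.004]
ft_force: [0.6, 0.1, -0.1]
finger_gap: 0.616
gripper_force: 0.0
```

Emit:
servo_tool:
  targets: "0 0 0 0 0 0 -0.2; 0 0 0 0 0 0 -0.2; 0 0 0 0 0 0 -0.2; 0 0 0 0 0 0 -0.2; 0 0 0 0 0 0 -0.2"

```text
time: 12.4
eef_pos: [472.6, 23.2, 80.7]
ee_rot: [2.217, 2.222, 0.004]
ft_force: [-0.6, -0.1, 2.7]
finger_gap: 0.561
gripper_force: 29.9
```

```bash
python3 - <<'E'
from h import *
stat()
from rig import bot
s=bot.read_state();R0=R.from_rotvec(s['ee_rot']);g=s['eef_pos']-8*R0.as_matrix()[:,2]
plan(g+[0,0,110],R0,-.2,rows=4)
plan([464.4,-238.7-2*0,180],frame(0,169),-.2,start=(g+[0,0,110],R0))
E
```

```text
t 12.40 grasp [472.6  23.2  88.7] xax [-0.002  1.    -0.   ] z [ 0.004 -0.    -1.   ] F [-0.6 -0.1  2.7] gap 0.561 g 29.9 q [-0.19  0.28  1.91  0.    0.94 -0.19]
L 110.0 A 0.0 n 4
-0.00 0.01 -2.75 0.0 0.0 0.0 -0.2; -0.00 0.02 -5.50 0.0 0.0 0.0 -0.2; -0.00 0.03 -8.25 0.0 0.0 0.0 -0.2; -0.00 0.04 -11.00 0.0 0.0 0.0 -0.2; -0.00 0.04 -11.00 0.0 0.0 0.0 -0.2
L 262.7 A 78.9 n 10
-2.62 -0.09 0.19 0.0 0.0 -7.9 -0.2; -5.24 -0.18 0.38 0.0 0.0 -15.8 -0.2; -7.86 -0.27 0.56 0.0 0.0 -23.7 -0.2; -10.48 -0.35 0.75 0.1 0.1 -31.6 -0.2; -13.09 -0.44 0.94 0.1 0.1 -39.4 -0.2
-1.97 -1.73 0.19 0.0 0.0 -7.9 -0.2; -3.93 -3.46 0.37 0.0 0.0 -15.8 -0.2; -5.90 -5.20 0.56 0.0 0.0 -23.7 -0.2; -7.87 -6.93 0.74 0.1 0.1 -31.6 -0.2; -9.83 -8.66 0.93 0.1 0.1 -39.4 -0.2
```

Emit:
servo_tool:
  targets: "0 0 -2 0 0 0 -0.2; 0 0 -5 0 0 0 -0.2; 0 0 -8 0 0 0 -0.2; 0 0 -11 0 0 0 -0.2; 0 0 -11 0 0 0 -0.2"

```text
time: 12.9
eef_pos: [474.6, 22.9, 194.1]
ee_rot: [2.213, 2.218, 0.01]
ft_force: [0.3, 0.6, -1.0]
finger_gap: 0.559
gripper_force: 29.9
```

Emit:
servo_tool:
  targets: "-2.6 -0.1 0.2 0 0 -7.9 -0.2; -5.2 -0.2 0.4 0 0 -15.8 -0.2; -7.9 -0.3 0.6 0 0 -23.7 -0.2; -10.5 -0.4 0.8 0 0 -31.6 -0.2; -13.1 -0.4 0.9 0 0 -39.4 -0.2"

```text
time: 13.4
eef_pos: [467.3, -108.3, 179.6]
ee_rot: [1.331, 2.845, 0.002]
ft_force: [-0.4, 0.9, -0.6]
finger_gap: 0.561
gripper_force: 29.9
```

Emit:
servo_tool:
  targets: "-2 -1.7 0.2 0 0 -7.9 -0.2; -3.9 -3.5 0.4 0 0 -15.8 -0.2; -5.9 -5.2 0.6 0 0 -23.7 -0.2; -7.9 -6.9 0.7 0 0 -31.6 -0.2; -9.8 -8.7 0.9 0 0 -39.4 -0.2"

```text
time: 13.9
eef_pos: [463.0, -239.3, 170.7]
ee_rot: [0.294, 3.126, 0.002]
ft_force: [0.9, 0.8, -2.2]
finger_gap: 0.559
gripper_force: 29.9
```

```bash
python3 - <<'E'
from h import *
stat()
Rt=frame(0,169);off=-1.2*Rt.as_matrix()[:,0]
plan(np.array([464.4,-238.7,150])-off,Rt,-.2,rows=4)
E
```

```text
t 13.90 grasp [ 463.  -239.3  178.7] xax [-0.982  0.187 -0.001] z [ 0.001  0.001 -1.   ] F [ 0.9  0.8 -2.2] gap 0.559 g 29.9 q [-0.69  0.26  1.69  0.    1.19 -2.08]
L 28.7 A 0.3 n 4
-0.00 0.02 0.72 0.0 0.0 0.1 -0.2; -0.00 0.04 1.43 0.0 0.0 0.1 -0.2; -0.00 0.06 2.15 0.1 0.0 0.2 -0.2; -0.00 0.08 2.87 0.1 0.1 0.2 -0.2; -0.00 0.08 2.87 0.1 0.1 0.2 -0.2
```

Emit:
servo_tool:
  targets: "0 0 0.7 0 0 0 -0.2; 0 0 1.4 0 0 0.1 -0.2; 0 0.1 2.1 0 0 0.2 -0.2; 0 0.1 2.9 0.1 0.1 0.2 -0.2; 0 0.1 2.9 0.1 0.1 0.2 -0.2"

```text
time: 14.4
eef_pos: [463.4, -236.2, 142.1]
ee_rot: [-0.308, -3.126, -0.0]
ft_force: [-0.0, -0.4, -2.7]
finger_gap: 0.559
gripper_force: 29.9
```

```bash
python3 - <<'E'
from h import *
stat()
from rig import bot
d={n:bot.snapshot(n) for n in("scene","top")};pickle.dump(d,open('s4.pkl','wb'))
e=np.array([464,-239,90.]);t=d['top'];s=d['scene']
g=proj(t,e);h=proj(s,e)
x,y=(int(g[0])-40,int(g[1])-40);x2,y2=(int(h[0])-40,int(h[1])-40);print(x,y,x2,y2)
cv2.imwrite('pics/c5.png',np.hstack([crop(t,x,y,80,80,4.9),crop(s,x2,y2,80,80,4.9)]))
E
```

```text
t 14.40 grasp [ 463.4 -236.2  150.1] xax [-0.981  0.195  0.001] z [-0.001  0.    -1.   ] F [-0.  -0.4 -2.7] gap 0.559 g 29.9 q [-0.69  0.28  1.73 -0.    1.13 -2.06]
313 225 323 142
```

View pics/c5.png

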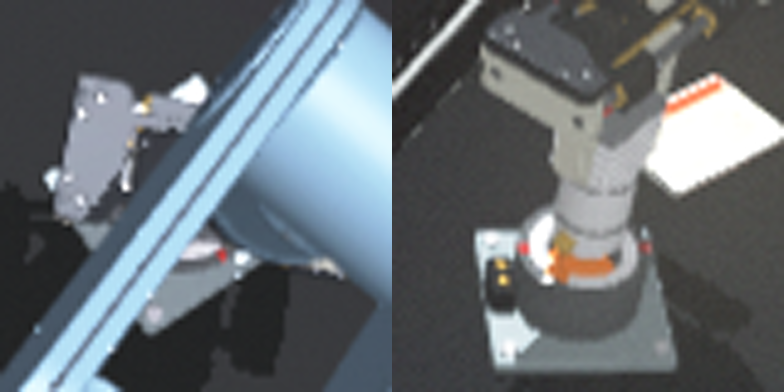

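The scene crop shows the lamp upright over the bore, lug at crop (562,242). The top view is hidden by the arm. I'll check the barrel and lug against prediction in this view.

```bash
python3 - <<'E'
from h import *
d=pickle.load(open('s4.pkl','rb'));s=d['scene'];s0=pickle.load(open('s0.pkl','rb'))['scene']
A=np.array([464.4,-238.7,0]);y=np.radians(79);u=np.array([np.cos(y),np.sin(y),0])
print('lug',proj(s,A+31*u+[0,0,75.3]),proj(s,A+28*u+[0,0,75.3]))
H=cv2.cvtColor(s['image'],cv2.COLOR_RGB2HSV).astype(int)
m=(H[...,0]>13)&(H[...,0]<30)&(H[...,1]>100);w=np.zeros_like(m);w[184:197,350:363]=1
print(cv2.connectedComponentsWithStats((m&w).astype(np.uint8))[2:])
for v in(182,184,186,188):
    print(v,s['image'][v,348:382].sum(1)//3)
for z in(85,95,105): 
    c=proj(s,A+[0,0,z]); print(z,c)
# ring outer outline in s0 at lip
print('ring',s0['image'][195,335:390].sum(1)//3, [proj(s0,A+[0,0,52])])
print('ring',s0['image'][200,335:390].sum(1)//3)
# predicted silhouette half-widths
r=s['view'][:3,0:3].T[:,0]*np.array([1,1,0]);r/=np.linalg.norm(r)
for z in(85,95): print([proj(s,A+[0,0,z]+k*22*r) for k in(-1,1)])
print([proj(s,A+[0,0,40]+k*40*r) for k in(-1,1)])
E
```

```text
lug [356.50233362 191.37891768] [357.12942414 190.84572436]
(array([[     0,      0,    560,    420, 235188],
       [   356,    190,      4,      4,     12]], dtype=int32), array([[279.49603296, 209.50091416],
       [357.25      , 191.58333333]]))
182 [ 70  73  69  74  73  70  71  71 114 151 161 165 172 175 177 182 183 186
 187 185 185 184 178 171 100  79  77  77  78  78  79  78  96 100]
184 [ 70  68  74  68  84 107 125 139 149 156 163 168 174 176 182 183 184 187
 187 185 186 180 175 145  81  78  79  75  79  77  79  77  75  78]
186 [ 69  68  97 126 149 197 247 241 144 119 149 168 175 176 183 183 183 189
 185 182 184 179 166 104  78  76  78  74  74  77  76  77  77  78]
188 [ 95 114 152 176 252 255 255 241 166 152 137 136 141 157 172 176 176 185
 175 168 160 133 139 104  95  81 123  82  74  77  78  78  79  77]
85 [363.43675428 183.5716251 ]
95 [363.98319562 181.11318325]
105 [364.53629894 178.6247692 ]
ring [ 52  54  51  53  54 108 188  91  61 123 133  79  86  64  82 121 128 229
 251 252 222 177 159 172 174 173 174 172 172 173 171 172 170 130 193 253
 253 252 157 131 148 124  72  63  64  63  61  67  66  64  63  62  64  62
  65] [array([361.67928517, 191.47848572])]
ring [ 53  54  55  57  55  56  85  48  55  57  70  69  59  57  61  64  67  69
  69 118 111 118 122 159 221 227 244 244 245 245 245 229 200 167 131 118
 117  94  77 158 194 200 193  88  64  64  64  66  65  64  62  62  61  63
  63]
[array([355.88419325, 183.51193256]), array([370.9870938 , 183.63130008])]
[array([356.38494895, 181.05276513]), array([371.57919382, 181.17358349])]
[array([347.68532796, 194.17495178]), array([374.42184624, 194.38068176])]
```

```bash
python3 - <<'E'
from h import *
Rt=frame(0,169);off=-1.2*Rt.as_matrix()[:,0]
plan(np.array([464.4,-238.7,139])-off,Rt,-.2,rows=4)
E
```

```text
L 12.6 A 0.3 n 4
0.02 -0.04 0.31 -0.0 0.0 -0.1 -0.2; 0.03 -0.08 0.62 -0.0 0.0 -0.1 -0.2; 0.05 -0.12 0.94 -0.1 0.1 -0.2 -0.2; 0.07 -0.15 1.25 -0.1 0.1 -0.2 -0.2; 0.07 -0.15 1.25 -0.1 0.1 -0.2 -0.2
```

Emit:
servo_tool:
  targets: "0 0 0 0 0 0 -0.2; 0.1 -0.1 0.1 0 0 -0.2 -0.2; 0.1 -0.15 0.4 0 0 -0.2 -0.2; 0.1 -0.15 0.8 0 0 -0.2 -0.2; 0.1 -0.15 1.2 0 0 -0.2 -0.2"

```text
time: 15.0
eef_pos: [462.8, -239.1, 131.3]
ee_rot: [0.303, 3.125, -0.002]
ft_force: [0.2, 0.6, -2.3]
finger_gap: 0.558
gripper_force: 29.9
```

```bash
python3 - <<'E'
from h import *
stat()
Rt=frame(0,169);off=-1.2*Rt.as_matrix()[:,0]
plan(np.array([464.4,-238.7,132])-off,Rt,-.2,rows=5)
E
```

```text
t 15.00 grasp [ 462.8 -239.1  139.3] xax [-0.981  0.192 -0.002] z [ 0.001 -0.002 -1.   ] F [ 0.2  0.6 -2.3] gap 0.558 g 29.9 q [-0.69  0.29  1.74 -0.    1.1  -2.07]
L 7.4 A 0.2 n 5
-0.01 0.01 0.15 -0.0 0.0 -0.0 -0.2; -0.01 0.03 0.29 -0.0 0.0 -0.0 -0.2; -0.02 0.04 0.44 -0.0 0.1 -0.1 -0.2; -0.03 0.06 0.59 -0.1 0.1 -0.1 -0.2; -0.03 0.07 0.73 -0.1 0.1 -0.1 -0.2
```

Emit:
servo_tool:
  targets: "0 0 0.1 0 0 0 -0.2; 0 0 0.3 0 0 0 -0.2; 0 0 0.4 0 0 0 -0.2; 0 0 0.6 0 0 0 -0.2; 0 0 0.7 0 0 0 -0.2"

```text
time: 15.5
eef_pos: [462.9, -238.0, 124.6]
ee_rot: [0.303, 3.125, 0.0]
ft_force: [0.3, 5.1, 1.4]
finger_gap: 0.559
gripper_force: 29.9
```

```bash
python3 - <<'E'
from h import *
stat()
E
```

```text
t 15.50 grasp [ 462.9 -238.   132.6] xax [-0.981  0.192 -0.001] z [ 0.002  0.    -1.   ] F [0.3 5.1 1.4] gap 0.559 g 29.9 q [-0.69  0.3   1.75  0.    1.09 -2.07]
```

Emit:
servo_tool:
  targets: "0 0.05 0 0 0 0 -0.2; 0 0.1 0 0 0 0 -0.2; 0 0.1 0.1 0 0 0 -0.2; 0 0.1 0.2 0 0 0 -0.2; 0 0.1 0.2 0 0 0 -0.2"

```text
time: 16.0
eef_pos: [463.0, -237.8, 122.5]
ee_rot: [0.303, 3.126, -0.002]
ft_force: [0.3, 5.0, -0.2]
finger_gap: 0.559
gripper_force: 29.9
```

```bash
python3 - <<'E'
from h import *
stat()
from rig import bot;print(bot.read_state()['torque'])
E
```

```text
t 16.00 grasp [ 463.  -237.8  130.5] xax [-0.981  0.192 -0.001] z [ 0.001 -0.001 -1.   ] F [ 0.3  5.  -0.2] gap 0.559 g 29.9 q [-0.69  0.3   1.76 -0.    1.08 -2.07]
[ 1.24566944 -0.36248133  0.03745438]
```

Emit:
servo_tool:
  targets: "0 0.1 0 0 0 0 -0.2; 0 0.1 0 0 0 0 -0.2; 0 0.1 0.1 0 0 0 -0.2; 0 0.1 0.2 0 0 0 -0.2; 0 0.1 0.3 0 0 0 -0.2"

```text
time: 16.5
eef_pos: [463.3, -237.4, 119.6]
ee_rot: [0.303, 3.125, -0.003]
ft_force: [0.3, 1.7, -0.7]
finger_gap: 0.56
gripper_force: 29.9
```

```bash
python3 - <<'E'
from h import *
stat()
from rig import bot;print(bot.read_state()['torque'])
E
```

```text
t 16.50 grasp [ 463.3 -237.4  127.6] xax [-0.981  0.192 -0.002] z [ 0.002 -0.002 -1.   ] F [ 0.3  1.7 -0.7] gap 0.560 g 29.9 q [-0.69  0.31  1.76 -0.    1.07 -2.06]
[ 0.4008107  -0.13335462  0.05773669]
```

Emit:
servo_tool:
  targets: "0 0.05 0.2 0 0 0 -0.2; 0 0.05 0.4 0 0 0 -0.2; 0 0.05 0.6 0 0 0 -0.2; 0 0.05 0.8 0 0 0 -0.2; 0 0.05 0.8 0 0 0 -0.2"

```text
time: 17.0
eef_pos: [463.6, -237.2, 111.8]
ee_rot: [0.303, 3.125, -0.004]
ft_force: [-1.0, -1.1, 3.3]
finger_gap: 0.557
gripper_force: 30.0
```

```bash
python3 - <<'E'
from h import *
stat()
from rig import bot;print(bot.read_state()['torque'])
E
```

```text
t 17.00 grasp [ 463.5 -237.2  119.8] xax [-0.981  0.192 -0.002] z [ 0.002 -0.003 -1.   ] F [-1.  -1.1  3.3] gap 0.557 g 30.0 q [-0.69  0.32  1.77 -0.    1.05 -2.06]
[-0.15808131  0.00590215 -0.00572029]
```

Emit:
servo_tool:
  targets: "0 0 0.2 0 0 0 -0.2; 0 0 0.4 0 0 0 -0.2; 0 0 0.6 0 0 0 -0.2; 0 0 0.8 0 0 0 -0.2; 0 0 0.9 0 0 0 -0.2"
  squeeze: 40

```text
time: 17.5
eef_pos: [463.6, -237.2, 102.9]
ee_rot: [0.303, 3.125, -0.004]
ft_force: [-1.2, -1.6, 6.4]
finger_gap: 0.557
gripper_force: 39.9
```

Emit:
servo_tool:
  targets: "0 0 0.1 0 0 0 -0.2; 0 0 0.2 0 0 0 -0.2; 0 0 0.3 0 0 0 -0.2; 0 0 0.3 0 0 0 -0.2; 0 0 0.3 0 0 0 -0.2"

```text
time: 18.0
eef_pos: [463.6, -237.2, 100.1]
ee_rot: [0.303, 3.125, -0.004]
ft_force: [-2.4, -1.5, 7.3]
finger_gap: 0.558
gripper_force: 39.9
```

```bash
python3 - <<'E'
from h import *
stat()
from rig import bot;print(bot.read_state()['torque'])
E
```

```text
t 18.00 grasp [ 463.6 -237.2  108.1] xax [-0.981  0.192 -0.003] z [ 0.002 -0.003 -1.   ] F [-2.4 -1.5  7.3] gap 0.558 g 39.9 q [-0.69  0.33  1.78 -0.    1.03 -2.06]
[-0.25088216  0.24723447  0.00646347]
```

Emit:
servo_tool:
  targets: "0 0 0.05 0 0 0 -0.2; 0 0 0.1 0 0 0 -0.2; 0 0 0.15 0 0 0 -0.2; 0 0 0.15 0 0 0 -0.2; 0 0 0.15 0 0 0 -0.2"

```text
time: 18.5
eef_pos: [463.7, -237.2, 98.7]
ee_rot: [0.303, 3.125, -0.004]
ft_force: [-1.2, -1.5, 7.0]
finger_gap: 0.558
gripper_force: 39.9
```

Emit:
servo_tool:
  targets: "0 0 0.05 0 0 0 -0.2; 0 0 0.05 0 0 0 -0.2; 0 0 0.05 0 0 0 -0.2; 0 0 0.05 0 0 0 -0.2; 0 0 0.05 0 0 0 -0.2"

```text
time: 19.0
eef_pos: [463.8, -237.2, 98.6]
ee_rot: [0.303, 3.124, -0.004]
ft_force: [-2.4, -0.8, 10.1]
finger_gap: 0.561
gripper_force: 40.0
```

Emit:
servo_tool:
  targets: "0 0 0 0 0 4 -0.2; 0 0 0 0 0 8 -0.2; 0 0 0 0 0 12 -0.2; 0 0 0 0 0 16 -0.2; 0 0 0 0 0 20 -0.2"

```text
time: 19.5
eef_pos: [464.2, -236.9, 98.6]
ee_rot: [0.845, 3.022, -0.002]
ft_force: [-0.2, 1.0, 10.6]
finger_gap: 0.559
gripper_force: 39.9
```

```bash
python3 - <<'E'
from h import *
stat()
from rig import bot;print(bot.read_state()['torque'])
E
```

```text
t 19.50 grasp [ 464.1 -236.9  106.6] xax [-0.855  0.519 -0.004] z [ 0.003 -0.003 -1.   ] F [-0.2  1.  10.6] gap 0.559 g 39.9 q [-0.69  0.33  1.78  0.    1.02 -1.71]
[ 0.21115923 -0.0048908   0.01207598]
```

Emit:
servo_tool:
  targets: "0 0 0 0 0 5 -0.2; 0 0 0 0 0 10 -0.2; 0 0 0 0 0 14 -0.2; 0 0 0 0 0 18 -0.2; 0 0 0 0 0 22 -0.2"

```text
time: 20.0
eef_pos: [464.4, -236.9, 98.5]
ee_rot: [1.406, 2.805, -0.001]
ft_force: [-0.2, 0.4, 10.1]
finger_gap: 0.555
gripper_force: 39.9
```

```bash
python3 - <<'E'
from h import *
stat()
from rig import bot;print(bot.read_state()['torque'])
E
```

```text
t 20.00 grasp [ 464.3 -236.9  106.5] xax [-0.598  0.801 -0.004] z [ 0.004 -0.003 -1.   ] F [-0.2  0.4 10.1] gap 0.555 g 39.9 q [-0.69  0.33  1.78  0.    1.02 -1.33]
[ 0.12362583 -0.12538823  0.04478739]
```

Emit:
servo_tool:
  targets: "0 0 0 0 0 1 -0.2; 0 0 0 0 0 2 -0.2; 0 0 0 0 0 3 -0.2; 0 0 0 0 0 4 -0.2; 0 0 0 0 0 4 -0.2"

```text
time: 20.5
eef_pos: [464.4, -236.9, 98.5]
ee_rot: [1.5, 2.755, -0.001]
ft_force: [-0.4, 0.6, 10.2]
finger_gap: 0.556
gripper_force: 39.9
```

```bash
python3 - <<'E'
from h import *
stat()
from rig import bot;print(bot.read_state()['torque'])
E
```

```text
t 20.50 grasp [ 464.3 -236.9  106.5] xax [-0.543  0.84  -0.004] z [ 0.004 -0.003 -1.   ] F [-0.4  0.6 10.2] gap 0.556 g 39.9 q [-0.69  0.33  1.78  0.    1.02 -1.26]
[ 0.13243476 -0.19616846  0.03339851]
```

Emit:
servo_tool:
  targets: "0 0 0 0 0 1 -0.2; 0 0 0 0 0 2 -0.2; 0 0 0 0 0 3 -0.2; 0 0 0 0 0 4 -0.2; 0 0 0 0 0 4 -0.2"

```text
time: 21.0
eef_pos: [464.3, -236.3, 98.6]
ee_rot: [1.594, 2.703, 0.0]
ft_force: [-0.5, 2.3, 10.1]
finger_gap: 0.559
gripper_force: 40.0
```

```bash
python3 - <<'E'
from h import *
stat()
from rig import bot;print(bot.read_state()['torque'])
E
```

```text
t 21.00 grasp [ 464.2 -236.3  106.6] xax [-0.484  0.875 -0.003] z [ 0.003 -0.002 -1.   ] F [-0.5  2.3 10.1] gap 0.559 g 40.0 q [-0.69  0.33  1.78  0.    1.02 -1.19]
[ 0.45007908 -0.08452242  0.46424962]
```

Emit:
servo_tool:
  targets: "0 0 0 0 0 -1.5 -0.2; 0 0 0 0 0 -3 -0.2; 0 0 -0.2 0 0 -3 -0.2; 0 0 -0.35 0 0 -3 -0.2; 0 0 -0.5 0 0 -3 -0.2"

```text
time: 21.5
eef_pos: [464.2, -236.4, 103.1]
ee_rot: [1.524, 2.743, 0.0]
ft_force: [1.0, 1.1, 6.2]
finger_gap: 0.558
gripper_force: 39.9
```

```bash
python3 - <<'E'
from h import *
stat()
from rig import bot;print(bot.read_state()['torque'])
E
```

```text
t 21.50 grasp [ 464.1 -236.4  111.1] xax [-0.529  0.849 -0.003] z [ 0.003 -0.002 -1.   ] F [1.  1.1 6.2] gap 0.558 g 39.9 q [-0.69  0.33  1.78  0.    1.03 -1.24]
[ 0.27086441 -0.34695514  0.01838905]
```

Emit:
servo_tool:
  targets: "0 0 -0.1 0 0 0 -0.2; 0 0 -0.2 0 0 0 -0.2; 0 0 -0.3 0 0 0 -0.2; 0 0 -0.4 0 0 0 -0.2; 0 0 -0.4 0 0 0 -0.2"

```text
time: 22.0
eef_pos: [464.2, -236.4, 107.0]
ee_rot: [1.524, 2.743, 0.0]
ft_force: [0.2, 1.6, 5.0]
finger_gap: 0.557
gripper_force: 39.9
```

Emit:
servo_tool:
  targets: "0 0 -0.05 0 0 0 -0.2; 0 0 -0.1 0 0 0 -0.2; 0 0 -0.15 0 0 0 -0.2; 0 0 -0.15 0 0 0 -0.2; 0 0 -0.15 0 0 0 -0.2"

```text
time: 22.5
eef_pos: [464.0, -236.4, 108.3]
ee_rot: [1.524, 2.744, 0.0]
ft_force: [3.1, 2.4, 4.8]
finger_gap: 0.556
gripper_force: 39.9
```

```bash
python3 - <<'E'
from h import *
stat()
from rig import bot;print(bot.read_state()['torque'])
E
```

```text
t 22.50 grasp [ 464.  -236.4  116.3] xax [-0.529  0.849 -0.003] z [ 0.003 -0.001 -1.   ] F [3.1 2.4 4.8] gap 0.556 g 39.9 q [-0.69  0.32  1.77  0.    1.05 -1.24]
[ 0.56948582 -0.96639468  0.03768385]
```

Emit:
servo_tool:
  targets: "0 0 0 0 0 0 0; 0 0 0 0 0 0 0.2; 0 0 0 0 0 0 0.4; 0 0 0 0 0 0 1; 0 0 0 0 0 0 1"

```text
time: 23.0
eef_pos: [462.8, -236.6, 107.7]
ee_rot: [1.525, 2.746, -0.002]
ft_force: [1.1, 0.5, -0.1]
finger_gap: 0.809
gripper_force: 0.0
```

Emit:
servo_tool:
  targets: "0 0 0 0 0 0 1; 0 0 -1 0 0 0 1; 0 0 -4 0 0 0 1; 0 0 -8 0 0 0 1; 0 0 -12 0 0 0 1"

```text
time: 23.5
eef_pos: [462.8, -236.2, 229.9]
ee_rot: [1.524, 2.745, -0.001]
ft_force: [1.2, -0.1, -0.0]
finger_gap: 0.998
gripper_force: 0.0
```

Emit:
servo_tool:
  targets: "0 4 -2 0 0 0 1; 0 8 -3 0 0 0 1; 0 12 -4 0 0 0 1; 0 16 -4 0 0 0 1; 0 20 -4 0 0 0 1"

```text
time: 24.0
eef_pos: [634.2, -129.7, 269.8]
ee_rot: [1.523, 2.743, -0.001]
ft_force: [1.4, -0.2, 0.5]
finger_gap: 0.997
gripper_force: 0.0
```

```bash
python3 - <<'E'
from h import *
stat()
from rig import bot
d={n:bot.snapshot(n) for n in("scene","top")};pickle.dump(d,open('s5.pkl','wb'))
e=np.array([464,-238,100.]);t=d['top'];s=d['scene']
g=proj(t,e);h=proj(s,e)
x,y=(int(g[0])-40,int(g[1])-40);x2,y2=(int(h[0])-40,int(h[1])-40);print(x,y,x2,y2)
cv2.imwrite('pics/c6.png',np.hstack([crop(t,x,y,80,80,4.9),crop(s,x2,y2,80,80,4.9)]))
P={}
for nm,dd,(u,v) in(('t',t,g),('s',s,h)):
    H=cv2.cvtColor(dd['image'],cv2.COLOR_RGB2HSV).astype(int);m=np.zeros(H.shape[:2],bool);m[int(v)-25:int(v)+15,int(u)-25:int(u)+25]=1
    n,l,st,c=cv2.connectedComponentsWithStats((((H[...,0]<6)|(H[...,0]>172))&(H[...,1]>90)&(H[...,2]>60)&m).astype(np.uint8),connectivity=8)
    i=1+np.argmax(st[1:,4]);q=np.argwhere(l==i)[:,::-1];W=np.array([onz(dd,p,136)[:2] for p in q]);f=cv2.fitLine(W.astype(np.float32),2,0,.01,.01).ravel()
    P[nm]=c[i];print(nm,st[i,4],c[i],'yaw',np.degrees(np.arctan2(f[1],f[0])),onz(dd,c[i],136))
print(tri((t,P['t']),(s,P['s'])))
E
```

```text
t 24.00 grasp [ 634.2 -129.7  277.8] xax [-0.529  0.849 -0.004] z [ 0.003 -0.003 -1.   ] F [ 1.4 -0.2  0.5] gap 0.997 g 0.0 q [-0.37  0.41  1.22 -0.    1.51 -0.93]
313 224 324 140
t 23 [355.52173913 264.43478261] yaw 31.802244 [ 463.65547173 -237.70049932  136.        ]
s 5 [361. 171.] yaw 33.381813 [ 476.39211928 -229.39474918  136.        ]
[ 470.81009178 -236.08470934  131.93896552]
```

View pics/c6.png

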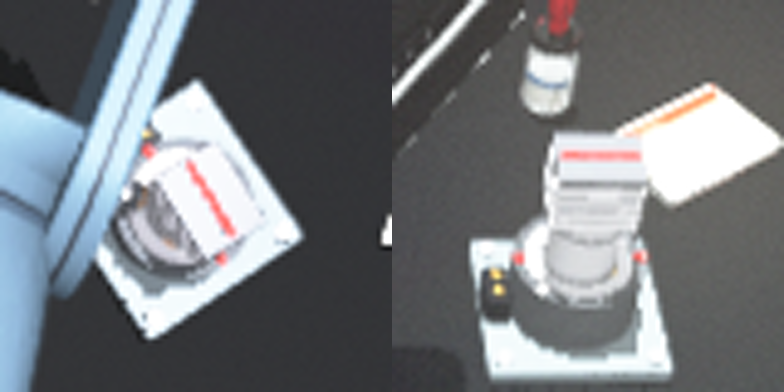

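The picture shows the lamp upright in the socket with its red line (top crop 212,197) pointing along the red notch marks, and the gripper clear. Last comes a height check, then hand-in if it is good.

```bash
python3 - <<'E'
from h import *
from rig import bot
d=pickle.load(open('s5.pkl','rb'));t=d['top'];s=d['scene']
H=cv2.cvtColor(s['image'],cv2.COLOR_RGB2HSV).astype(int);m=np.zeros(H.shape[:2],bool);m[165:180,350:382]=1
c=np.argwhere(m&((H[...,0]<6)|(H[...,0]>172))&(H[...,1]>70)).mean(0)[::-1]
p=tri((t,(355.52,264.43)),(s,c));print(c,p,proj(t,p),proj(s,p))
print('expected',proj(s,np.array([464,-237.5,136])),proj(t,np.array([464,-237.5,136])))
if abs(p[2]-136)<4 and np.hypot(p[0]-464,p[1]+237.5)<5: print(bot.finish_job())
E
```

```text
[367.         171.28571429] [ 462.81896203 -238.08424843  135.33504734] [355.62573614 264.76548126] [366.67402742 171.22480936]
expected [366.24173675 171.01238233] [355.44480445 264.30256142]
the job is handed in; nothing more can be done
None
```

The lamp module stood on the bench, then was locked in the bayonet socket: upright, seated at its notch height (top at 135 mm, 136 expected), released, and the job is handed in at about 24 s of the 54 s.

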